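Let the glue press down onto the box

ROBOT

A 6-joint arm with a two-finger parallel gripper is mounted at the origin on a cart in front of the work surface, level with it; the furniture and walls round the work are solid. World frame = base frame: x ahead of the robot, y to its left, z up, the work surface at z = 0. Lengths are in mm, angles in rad, forces in N, time in s.
With the tool pointing down it reaches from about 275 to 1000 mm from the base axis. Payload 8.4 kg.
Tool frame: the origin (TCP) lies at the very end of the fingers, on their centre line; the grasp point (between the pads) lies 19 mm behind it; z points along the fingers, y is the line along which they close (so a half turn about z gives the same grasp; the last joint's range is limited). The gripper opens to 85 mm and grips with 20 to 120 N. Pads are 22 mm wide; open, the fingers measure 114 mm over their backs; the gripper's body (76 mm by 85 mm) begins 54 mm behind the grasp point. The pads swing forward as they close: fully open they stand 13 mm farther back than shut.
Start: joints at [1.322, 0.353, 1.633, -0, 1.155, -0.002], TCP at [152.687, 606.065, 210.981] pointing down, gripper open.
Joint ranges: [-2.63, 2.63], [-0.92, 2.1], [0.06, 2.66], [-1.3, 4.44], [0, 2.69], [-3.02, 3.02]. Speed limits (rad/s): [2.22, 2.22, 2.79, 3.14, 3.14, 3.14].

INTERFACE

Orientations are given as [roll, pitch, yaw] about the fixed x, y, z axes, in that order (R = Rz(yaw) Ry(pitch) Rx(roll)).
In Python, from rig import sensors, grab_frame, camera_params, order gives the robot as it stands. The module is installed in compiled form; this text tells all that it offers.
- The arm moves only by the tool move_arm, never from a script. Its argument "motion" is a list of rows, each a list of 7 numbers: the turn, a rotation vector about the tool's x, y, z in rad, then the shift along the tool's x, y, z in m, then the finger opening in m, from 0 to 0.0854. A call has 1 to 8 rows; each row is the pose to reach, as a shift and turn from the pose commanded when the call began, along the tool's axes at that moment; what a row does not reach only later rows make up. A row lasts 1/8 s, in which the tool goes at most 62.5 mm and 10.7 degrees, less where a joint would pass 70% of its speed; a pose out of reach is approached as far as the arm can. A call with a gripper value outside its range is refused whole. The fingers move at their own pace and stop on an object; "grip_force" is the grip in N (left out, the last holds). Time passes only in rows, so rows that repeat a pose let the fingers close. It gives the time, the measured TCP pose, the force, the opening and the grip force at its end, in the units of the state.
- sensors.sense(): the state, without advancing time (a new reading comes with each control period).
- grab_frame(name): name is "scene" or "top" or "wrist"; returns (picture, depth): 480x640x3 uint8, red, green, blue; 480x640 float32, mm along the optical axis (not along the pixel's ray), 0 where there is no reading.
- camera_params(name): a dict with "camera_matrix" (3x3 intrinsics, pixels), "world_from_camera" (4x4, takes a point from camera to world coordinates). Camera axes: x right, y down, z forward; pixel columns grow to the right and rows downward; lengths in mm; the calibration is good to about 2 mm. A picture is of the moment at which its call begins: read the wrist's pose just before it. camera_params takes no time and is no camera call; for the wrist camera it gives the pose at the moment of the call.
- order.sign_off(): hands the job in; it is judged then, once.
The state is a dict: "clock": time; "qpos": joint angles; "qvel": joint speeds; "joint_efforts": joint torques, N m; "eef_pos": TCP position; "tcp_rot": TCP orientation; "contact_force": force on the tool from outside, world axes, zero at the start; "wrist_torque": the same for the moment, N m; "opening": opening from 0.0 (shut) to 1.0 (fully open); "grasp_force": force on a finger pad.
Only numpy, scipy, OpenCV 4.12 (cv2) and the standard library are available. Lean on these libraries where they do the work, as an engineer would, in place of code of your own. Each camera call takes 0.05 s, during which the arm holds its last target. There are 200 camera calls.

TASK

The weighted plate of the glue press hangs on its ratchet above a small card box. Take the crank by its wooden knob, lift the knob to free the pawl and let the crank turn back slowly under the load, never letting it run, until the plate lies on the box with its own weight, not forced down. Then lower the knob gently until the pawl rests on the ratchet again, without forcing it, and let go; leave the boxes and the other things where they stand.

Things in the scene. Friction and masses are not known exactly. Their poses are not given: they have to be found in the camera images.
- press: fixed bench glue press: a grey post 64 mm wide, on top a flat steel ratchet disc (140 mm across, upper face 130 mm above the table) with the crank over it. Origin: on the table under the vertical crank axis, z up. The plate is on its +y side, 140 mm from the axis. The knob starts 60 mm from the axis, 125 degrees counter-clockwise from the press's +x
- knob_mid (a point): middle of the upright wooden crank knob (23 mm thick, 36 mm high, with a 28 mm thick, 10 mm high cap on top), 181 mm above the table at the start, 60 mm from the crank axis: grip it from above. It spins freely about its upright axis, so the gripper need not turn. The point is 28 mm below the cap's top and 18 mm above the knob's underside
- pawl (a joint): height of the knob with the pawl pin under it (m): 0 down between two teeth, 0.014 at the upper stop. Teeth: 4 mm high, 18 mm apart; the pin is clear of them above 5 mm. Weight and spring pull it down with about 5 N; while the load leans on a tooth, friction adds up to 5 N. Set down, it may come to rest on a tooth's ramp: pushing the knob down there can turn the crank and press the box
- crank (a joint): crank angle (rad), 0 at the start, growing counter-clockwise seen from above: this lets the plate down 30 mm a radian; end stop 2.7. With the pawl down the teeth (0.3 rad) stop it; clockwise winds up. Freed and let go it runs. The load pulls the knob counter-clockwise with 5 to 9 N, falling to nothing once the plate lies on the box; pushing on with F presses the box with 2 F more
- plate: weighted pressing plate, 100 x 110 mm, steel with a wooden pad below, 1.1 to 1.8 kg. Origin: middle of the pad's underside, 104 mm above the table at the start. It only moves up and down, geared to the crank
- box_a: small plain card box with lid, 53 x 69 mm, loose, 0.12 kg; origin: centre of its underside. One of the three boxes stands under the plate, the others to the right of the press; their heights differ and are only roughly known, 40 to 60 mm
- box_b: small card box with lid and a label, 70 x 93 mm, 40 to 60 mm high, loose, 0.16 kg; origin: centre of its underside
- box_c: small card box with lid and a label, 66 x 88 mm, 40 to 60 mm high, loose, 0.16 kg; origin: centre of its underside
- tape: bystander: flat roll of tape, 98 mm across, 25 mm high; origin at its underside
- stamp: bystander: wooden hand stamp, 75 mm high, standing; origin at its underside
- candle: bystander: tea light, 38 mm across, 15 mm high; origin at its underside
- jar: bystander: candle jar, 56 mm across, 78 mm high; origin at its underside
- ribbon: bystander: ribbon spool lying flat, 70 mm across, 30 mm high; origin at its underside

How it is judged (in metres and radians):
On the way, in this order (a step that is already met when the one before it is completed fails the run):
1. the pawl is lifted clear of the ratchet teeth (value of joint pawl above 0.006 m), for 0.2 s.
2. the plate has been let down and bears on the box ((contact force between plate and box_a above 5 N or contact force between plate and box_b above 5 N or contact force between plate and box_c above 5 N)), for 0.3 s.
At the end, for the whole second after the job is handed in: The plate bears on the box under it with more than 5 N, the crank is at rest, and the pawl is back down (less than 5.5 mm above its lowest place, on or between the teeth) ((contact force between plate and box_a above 5 N or contact force between plate and box_b above 5 N or contact force between plate and box_c above 5 N) and value of joint pawl below 0.0055 m and velocity of joint crank between -0.05 and 0.05 rad/s); the robot touches nothing.
It fails at once if the crank ran back faster than 1.8 rad/s (velocity of joint crank above 1.8 rad/s).
It fails at once if the plate was forced down on the box or anything else with more than 32 N (its own weight is 11 to 18 N) (contact force between plate and anything else above 32 N).
It fails at once if a box was moved more than 20 mm (distance of any of box_a, box_b, box_c from where it was at the start of the episode above 0.02 m).
It fails at once if a bystander was moved more than 30 mm (distance of any of tape, stamp, candle, jar, ribbon from where it was at the start of the episode above 0.03 m).
It also fails if it takes over 61 s, if anything falls off the work surface, if the arm or the gripper's body presses on something with over 40 N, if the wrist force passes 120 N, or if a joint passes its speed limit or range.

## Working session

There is one attempt and no reset: what is moved stays moved. The work goes in short steps, Python scripts to look and compute and a tool call to move; the robot and the scene stay as the last step left them, time stands still between calls to the robot, and variables do not carry over. Pictures are saved under pics/ and viewed, at most 10 in all, crops included, and the job is handed in when it is done.

Besides the shell and the picture viewer there is one more tool, called after "Request:" as name([rows], argument=value, ...), one row to a line, values as JSON. move_arm: Moves the arm, as the interface text tells. Its arguments: {"type":"object","properties":{"motion":{"type":"array","items":{"type":"array","items":{"type":"number"}}},"grip_force":{"type":"number"}},"required":["motion"]}

```bash
mkdir -p pics
python3 - <<'E'
from rig import sensors, grab_frame, camera_params
import cv2,numpy as np
for n in("top","scene"):
    p,d=grab_frame(n); cv2.imwrite(f"pics/{n}0.png",p[:,:,::-1]); np.savez(f"{n}0.npz",d=d,**camera_params(n))
print(sensors.sense())
E
```

```text
{'clock': 0.1, 'qpos': array([ 1.32160342e+00,  3.53598511e-01,  1.63404018e+00,  5.72323247e-06,
        1.15520090e+00, -2.41423047e-03]), 'qvel': array([ 1.12766704e-03,  9.30748207e-05, -2.81328480e-03,  2.85408649e-04,
       -2.39834427e-04, -2.29789475e-03]), 'joint_efforts': array([ 6.85634359e-05, -6.06360340e+01, -3.42822111e+01, -2.02310180e-04,
        3.89945475e-03, -1.70930619e-06]), 'eef_pos': array([152.57355591, 605.6345633 , 210.33289582]), 'tcp_rot': array([-3.14034574e+00, -8.24352326e-06,  2.89481166e+00]), 'contact_force': array([ 0.36982471, -0.27480136, -0.22978055]), 'wrist_torque': array([-0.04296724, -0.02311181,  0.0112619 ]), 'grasp_force': 0.0, 'opening': 1.0005006041918314}
```

View pics/top0.png

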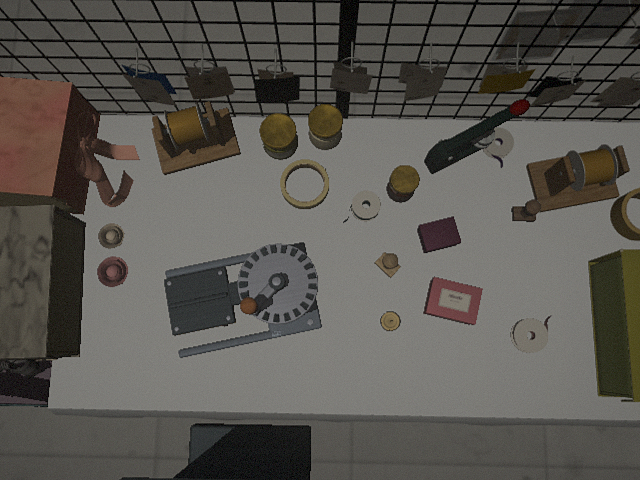

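View pics/scene0.png

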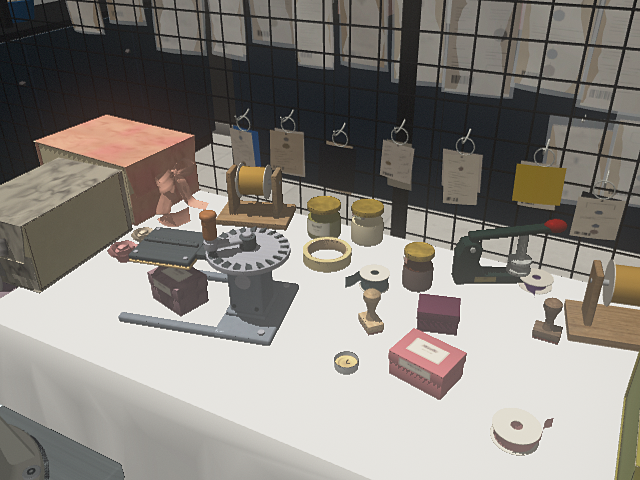

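The top view shows the knob cap at about (248,306), the crank hub at (278,282) and the plate at (200,300). The scene view shows a dark box under the plate, with the knob at about (208,222).

```bash
cat > h.py <<'E'
import numpy as np
def pts(n,uv,z=None):
    f=np.load(n+"0.npz");K=f["camera_matrix"];T=f["world_from_camera"];o=[]
    for u,v in uv:
        d=f["d"][v,u]; c=np.linalg.inv(K)@[u,v,1]*d
        o.append((T@[*c,1])[:3].round(1))
    return o
E
python3 - <<'E'
from h import *
import cv2
print(np.load("top0.npz")["world_from_camera"].round(2))
for q in [(248,306),(278,282),(265,298),(200,300),(173,333),(166,278),(228,268),(236,324),(300,290),(110,340),(70,300)]: print(q,pts("top",[q])[0])
# knob cap cloud
for n,(u0,u1,v0,v1) in {"top":(230,265,290,322),"scene":(195,222,205,245)}.items():
    P=np.array(pts(n,[(u,v) for v in range(v0,v1) for u in range(u0,u1)]))
    P=P[(P[:,2]>170)&(P[:,2]<225)]; print(n,len(P),P.min(0),P.max(0),P.mean(0)); t=P[P[:,2]>204]; print("captop",len(t),t.min(0),t.max(0),t.mean(0))
# disc cloud
P=np.array(pts("top",[(u,v) for v in range(235,330) for u in range(235,325)]))
t=P[(abs(P[:,2]-130)<5)]; c,r=cv2.minEnclosingCircle(t[:,:2].astype(np.float32)); print("disc",c,r,np.median(t[:,2]))
im=cv2.imread("pics/top0.png")[230:340,155:330]; cv2.imwrite("pics/c1.png",cv2.resize(im,None,fx=4.5,fy=4.5,interpolation=cv2.INTER_CUBIC))
E
```

```text
[[ 2.00000e-02 -9.80000e-01  1.90000e-01  3.82820e+02]
 [-1.00000e+00 -2.00000e-02  1.00000e-02 -2.17220e+02]
 [-1.00000e-02 -1.90000e-01 -9.80000e-01  1.14818e+03]
 [ 0.00000e+00  0.00000e+00  0.00000e+00  1.00000e+00]]
(248, 306) [455.  -95.6 208.7]
(278, 282) [ 500.  -137.4  155.8]
(265, 298) [ 473.1 -116.3  152.9]
(200, 300) [470.7  -0.5 118.5]
(173, 333) [413.4  42.3 119.9]
(166, 278) [508.   61.2 117.6]
(228, 268) [544.2 -26.4  -1.5]
(236, 324) [436.1 -47.5   3.2]
(300, 290) [ 490.  -173.4  129. ]
(110, 340) [ 4.016e+02  1.923e+02 -4.000e-01]
(70, 300) [472.1 254.1  51.1]
top 250 [ 444.2 -108.   170.4] [469.7 -81.9 211. ] [456.546 -95.676 205.808]
captop 221 [ 444.2 -108.   204.1] [469.3 -82.4 211. ] [456.77556561 -95.07828054 207.50723982]
scene 378 [ 440.8 -110.2  170.1] [466.2 -84.5 207.3] [ 450.3542328  -100.38835979  191.96164021]
captop 80 [ 441.5 -108.1  204.1] [465.4 -84.5 207.3] [453.79   -96.4175 205.2925]
disc (502.49102783203125, -133.98716735839844) 70.23249053955078 129.8
```

View pics/c1.png

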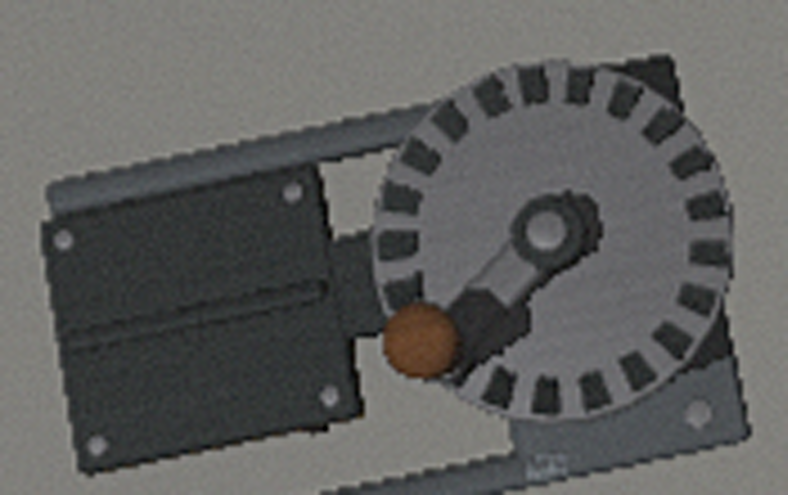

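Axis is about (502,-135) and the knob about (456.5,-95.5), so the press is turned by about 13.5°. This fits the given 125°. I'll travel high to the knob.

Request:
move_arm([
  [0,0,0,0,0,-0.06,0.085],
  [0,0,0,-0.033,-0.043,-0.08,0.085],
  [0,0,0,-0.066,-0.086,-0.08,0.085],
  [0,0,0,-0.1,-0.13,-0.08,0.085],
  [0,0,0,-0.133,-0.173,-0.08,0.085],
  [0,0,0,-0.166,-0.216,-0.08,0.085],
  [0,0,0,-0.2,-0.26,-0.08,0.085],
  [0,0,0,-0.233,-0.303,-0.08,0.085],
], grip_force=60)

```text
clock: 1.1
eef_pos: [304.8, 253.6, 290.9]
tcp_rot: [-3.142, 0.0, 2.895]
contact_force: [0.2, 0.2, -0.0]
opening: 0.995
grasp_force: 0.0
```

Request:
move_arm([
  [0,0,0,-0.033,-0.043,0,0.085],
  [0,0,0,-0.066,-0.086,0,0.085],
  [0,0,0,-0.1,-0.13,0,0.085],
  [0,0,0,-0.133,-0.173,0,0.085],
  [0,0,0,-0.166,-0.216,0,0.085],
  [0,0,0,-0.2,-0.26,0,0.085],
  [0,0,0,-0.233,-0.303,0,0.085],
  [0,0,0,-0.233,-0.303,0,0.085],
])

```text
clock: 2.1
eef_pos: [457.3, -98.3, 290.5]
tcp_rot: [-3.141, -0.0, 2.891]
contact_force: [-0.6, 0.3, -0.5]
opening: 0.992
grasp_force: 0.0
```

Run:
```python
from rig import sensors, grab_frame, camera_params
import cv2,numpy as np
s=sensors.sense();print({k:np.round(s[k],3) for k in("clock","qpos","eef_pos","tcp_rot","contact_force","opening")})
p,d=grab_frame("wrist"); cv2.imwrite("pics/w1.png",p[:,:,::-1]); np.savez("wrist0.npz",d=d,**camera_params("wrist"))
```

```text
{'clock': np.float64(2.1), 'qpos': array([-2.150e-01,  2.800e-02,  1.857e+00, -1.000e-03,  1.257e+00,
       -1.534e+00]), 'eef_pos': array([457.251, -98.345, 290.512]), 'tcp_rot': array([-3.141, -0.   ,  2.891]), 'contact_force': array([-0.572,  0.267, -0.531]), 'opening': np.float64(0.992)}
```

View pics/w1.png

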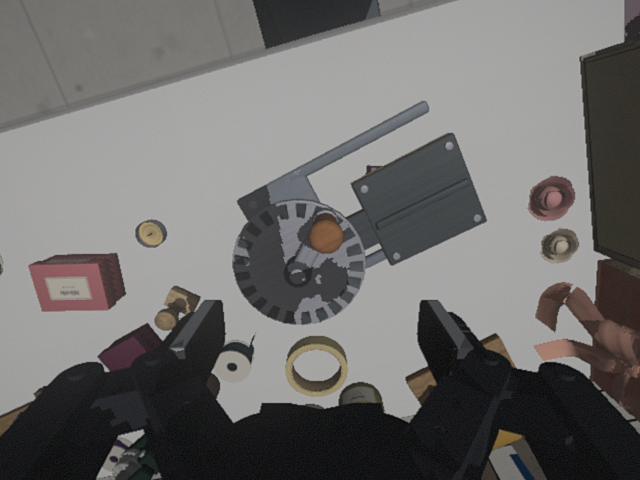

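The wrist view shows the knob cap at (326,236) and the hub at (299,271), both between the fingers.

Run:
```python
from h import *
import cv2
P=np.array(pts("wrist",[(u,v) for v in range(210,260) for u in range(300,355)]))
t=P[P[:,2]>202]; print(len(t),t.min(0),t.max(0),cv2.minEnclosingCircle(t[:,:2].astype(np.float32)))
P=np.array(pts("wrist",[(u,v) for v in range(190,335) for u in range(225,375)]))
t=P[(abs(P[:,2]-130)<5)]; print(cv2.minEnclosingCircle(t[:,:2].astype(np.float32)),np.median(t[:,2]))
h=np.array(pts("wrist",[(299,271),(295,268)]));print(h)
from rig import sensors; print(sensors.sense()["eef_pos"])
```

```text
944 [ 383.3 -106.6  202.1] [468.3 -78.2 452.7] ((425.79998779296875, -86.0999984741211), 43.22809982299805)
((500.4285583496094, -132.4429931640625), 70.15352630615234) 129.4
[[ 495.3 -128.4  156.4]
 [ 492.8 -131.9  152.5]]
[456.41565768 -96.64765578 290.40098853]
```

Request:
move_arm([
  [0,0,0,0.0016,0.0023,0.03,0.085],
  [0,0,0,0.0016,0.0023,0.06,0.085],
  [0,0,0,0.0016,0.0023,0.09,0.085],
  [0,0,0,0.0016,0.0023,0.11,0.085],
  [0,0,0,0.0016,0.0023,0.12,0.085],
  [0,0,0,0.0016,0.0023,0.126,0.085],
  [0,0,0,0.0016,0.0023,0.126,0.05],
  [0,0,0,0.0016,0.0023,0.126,0.04],
])

```text
clock: 3.15
eef_pos: [456.0, -92.8, 165.6]
tcp_rot: [3.142, 0.001, 2.895]
contact_force: [-0.4, 0.3, 0.4]
opening: 0.598
grasp_force: 0.0
```

Request:
move_arm([
  [0,0,0,0,0,0,0.034],
  [0,0,0,0,0,0,0.03],
  [0,0,0,0,0,0,0.026],
  [0,0,0,0,0,0,0.022],
  [0,0,0,0,0,0,0.015],
  [0,0,0,0,0,0,0.01],
  [0,0,0,0,0,0,0.01],
])

```text
clock: 4.03
eef_pos: [455.8, -93.0, 165.2]
tcp_rot: [-3.141, 0.001, 2.895]
contact_force: [-2.0, -4.4, 5.2]
opening: 0.3
grasp_force: 58.6
```

Request:
move_arm([
  [0,0,0,0,0,-0.002,0.01],
  [0,0,0,0,0,-0.004,0.01],
  [0,0,0,0,0,-0.006,0.01],
  [0,0,0,0,0,-0.008,0.01],
  [0,0,0,0,0,-0.0095,0.01],
  [0,0,0,0,0,-0.0095,0.01],
  [0,0,0,0,0,-0.0095,0.01],
])

```text
clock: 4.9
eef_pos: [454.9, -93.4, 173.9]
tcp_rot: [-3.14, -0.001, 2.895]
contact_force: [-0.9, -7.9, -4.9]
opening: 0.3
grasp_force: 59.3
```

Run:
```python
from rig import sensors, grab_frame, camera_params
import cv2
s=sensors.sense();print(s["eef_pos"],s["contact_force"],s["opening"])
p,d=grab_frame("scene"); cv2.imwrite("pics/s2.png",cv2.resize(p[170:350,90:310,::-1],None,fx=3.3,fy=3.3,interpolation=cv2.INTER_CUBIC))
```

```text
[454.87099241 -93.38790232 173.87121655] [-0.88732073 -7.88566235 -4.94911518] 0.30017197707501025
```

View pics/s2.png

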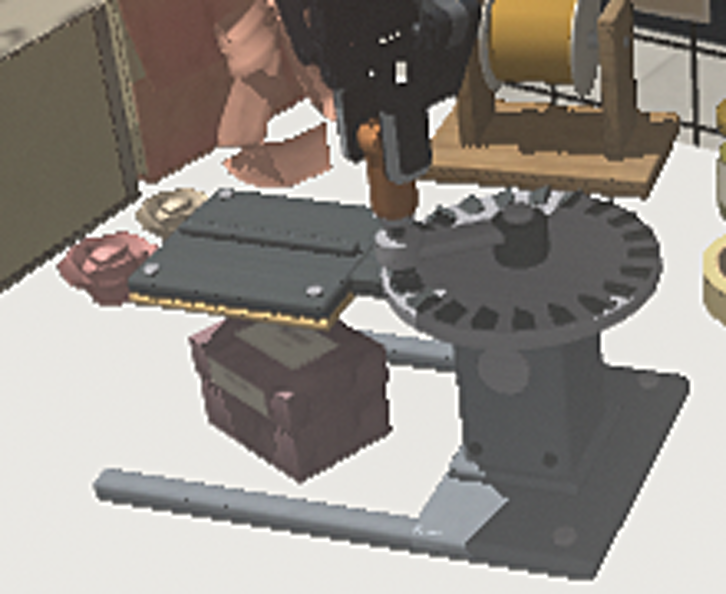

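Knob held and raised clear; the pull on the tool is about 6.6 N in the unwinding direction. Next I compute the arc rows.

```bash
cat > arc.py <<'E'
import sys,numpy as np
from rig import sensors
def run(C,dths,a=None,rc=0.0):
    s=sensors.sense();p=s["eef_pos"];f=s["contact_force"];y=s["tcp_rot"][2]
    C=np.array(C);v=p[:2]-C
    if a is None:a=np.arctan2(v[1],v[0])
    e=np.array([np.cos(a),np.sin(a)]);t=np.array([-e[1],e[0]])
    print("deg",np.degrees(a)%360,"r",np.hypot(*v),"z",p[2],"Ft",f[:2]@t,"Fr",f[:2]@e,"Fz",f[2],"clk",s["clock"],"op",s["opening"])
    xt=np.array([np.cos(y),np.sin(y)]);yt=np.array([np.sin(y),-np.cos(y)])
    for i,d in enumerate(dths):
        q=np.array([np.cos(a+d),np.sin(a+d)]);D=60*(q-e)+rc*q*min(1,(i+1)/4)
        print(f"[0, 0, 0, {D@xt/1e3:.4f}, {D@yt/1e3:.4f}, 0, 0.01],",end=" ")
    print()
E
python3 - <<'E'
from arc import *
run([501.3,-133.5],[.03,.09,.15,.21,.27,.33,.38,.4],rc=-.5)
E
```

```text
deg 139.16890673594713 r 61.35306601998069 z 173.8500332759056 Ft 5.774349660943296 Fr -5.241594323629287 Fz -4.144232505877552 clk 4.95 op 0.2966625148643844
[0, 0, 0, 0.0007, -0.0017, 0, 0.01], [0, 0, 0, 0.0020, -0.0050, 0, 0.01], [0, 0, 0, 0.0031, -0.0084, 0, 0.01], [0, 0, 0, 0.0040, -0.0119, 0, 0.01], [0, 0, 0, 0.0048, -0.0154, 0, 0.01], [0, 0, 0, 0.0054, -0.0189, 0, 0.01], [0, 0, 0, 0.0057, -0.0218, 0, 0.01], [0, 0, 0, 0.0058, -0.0230, 0, 0.01],
```

Request:
move_arm([
  [0,0,0,0.0007,-0.0017,0,0.01],
  [0,0,0,0.002,-0.005,0,0.01],
  [0,0,0,0.0031,-0.0084,0,0.01],
  [0,0,0,0.004,-0.0119,0,0.01],
  [0,0,0,0.0048,-0.0154,0,0.01],
  [0,0,0,0.0054,-0.0189,0,0.01],
  [0,0,0,0.0057,-0.0218,0,0.01],
  [0,0,0,0.0058,-0.023,0,0.01],
])

```text
clock: 5.95
eef_pos: [443.5, -114.1, 173.8]
tcp_rot: [-3.141, -0.001, 2.895]
contact_force: [-0.2, -5.6, -5.2]
opening: 0.301
grasp_force: 59.3
```

Run:
```python
from arc import *
run([501.3,-133.5],[.03,.09,.15,.21,.27,.33,.38,.4],rc=-.5)
```

```text
deg 161.41675477200198 r 60.9681152125351 z 173.80705580071748 Ft 5.378467939246303 Fr -1.5748099341138075 Fz -5.217383781627711 clk 5.95 op 0.30126137866821534
[0, 0, 0, -0.0000, -0.0018, 0, 0.01], [0, 0, 0, -0.0001, -0.0054, 0, 0.01], [0, 0, 0, -0.0004, -0.0090, 0, 0.01], [0, 0, 0, -0.0008, -0.0125, 0, 0.01], [0, 0, 0, -0.0014, -0.0160, 0, 0.01], [0, 0, 0, -0.0022, -0.0195, 0, 0.01], [0, 0, 0, -0.0030, -0.0224, 0, 0.01], [0, 0, 0, -0.0034, -0.0235, 0, 0.01],
```

Request:
move_arm([
  [0,0,0,0,-0.0018,0,0.01],
  [0,0,0,-0.0001,-0.0054,0,0.01],
  [0,0,0,-0.0004,-0.009,0,0.01],
  [0,0,0,-0.0008,-0.0125,0,0.01],
  [0,0,0,-0.0014,-0.016,0,0.01],
  [0,0,0,-0.0022,-0.0195,0,0.01],
  [0,0,0,-0.003,-0.0224,0,0.01],
  [0,0,0,-0.0034,-0.0235,0,0.01],
])

```text
clock: 6.95
eef_pos: [441.0, -137.6, 173.8]
tcp_rot: [-3.141, -0.002, 2.895]
contact_force: [-1.1, -6.2, -4.0]
opening: 0.301
grasp_force: 59.3
```

Run:
```python
from arc import *
run([501.3,-133.5],[.03,.09,.15,.21,.27,.33,.38,.4],rc=-.2)
```

```text
deg 183.9267537560509 r 60.4584221192126 z 173.76566079637072 Ft 6.1210492722403 Fr 1.568910173897043 Fz -4.0413830070665995 clk 6.95 op 0.3008345291524019
[0, 0, 0, -0.0006, -0.0017, 0, 0.01], [0, 0, 0, -0.0020, -0.0050, 0, 0.01], [0, 0, 0, -0.0036, -0.0082, 0, 0.01], [0, 0, 0, -0.0053, -0.0114, 0, 0.01], [0, 0, 0, -0.0072, -0.0144, 0, 0.01], [0, 0, 0, -0.0093, -0.0174, 0, 0.01], [0, 0, 0, -0.0111, -0.0197, 0, 0.01], [0, 0, 0, -0.0119, -0.0206, 0, 0.01],
```

Request:
move_arm([
  [0,0,0,-0.0006,-0.0017,0,0.01],
  [0,0,0,-0.002,-0.005,0,0.01],
  [0,0,0,-0.0036,-0.0082,0,0.01],
  [0,0,0,-0.0053,-0.0114,0,0.01],
  [0,0,0,-0.0072,-0.0144,0,0.01],
  [0,0,0,-0.0093,-0.0174,0,0.01],
  [0,0,0,-0.0111,-0.0197,0,0.01],
  [0,0,0,-0.0119,-0.0206,0,0.01],
])

```text
clock: 7.95
eef_pos: [447.9, -160.8, 173.9]
tcp_rot: [-3.14, -0.001, 2.895]
contact_force: [0.5, -7.0, -4.8]
opening: 0.297
grasp_force: 59.3
```

Run:
```python
from arc import *
run([501.3,-133.5],[.02,.05,.08,.11,.13,.15],rc=0)
from rig import grab_frame
import cv2
p,d=grab_frame("scene"); cv2.imwrite("pics/s3.png",cv2.resize(p[170:350,90:310,::-1],None,fx=3.3,fy=3.3,interpolation=cv2.INTER_CUBIC))
```

```text
deg 207.08762527857124 r 59.99133424922017 z 173.8810997238506 Ft 6.44808744227193 Fr 2.78174921359991 Fz -4.791468736379905 clk 7.95 op 0.2974212758605677
[0, 0, 0, -0.0008, -0.0009, 0, 0.01], [0, 0, 0, -0.0020, -0.0022, 0, 0.01], [0, 0, 0, -0.0033, -0.0035, 0, 0.01], [0, 0, 0, -0.0046, -0.0047, 0, 0.01], [0, 0, 0, -0.0055, -0.0055, 0, 0.01], [0, 0, 0, -0.0064, -0.0063, 0, 0.01],
```

View pics/s3.png

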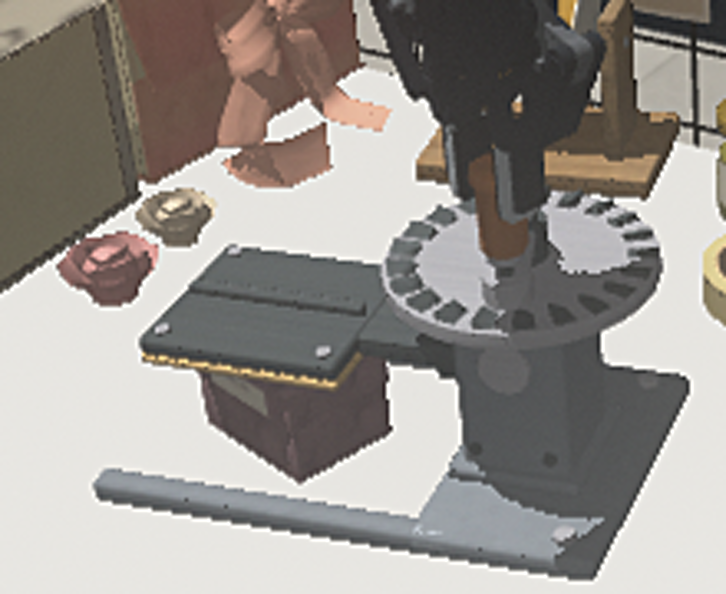

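The plate is still above the box, with the gap at its near edge around (250,375). I'll continue in smaller steps.

Request:
move_arm([
  [0,0,0,-0.0008,-0.0009,0,0.01],
  [0,0,0,-0.002,-0.0022,0,0.01],
  [0,0,0,-0.0033,-0.0035,0,0.01],
  [0,0,0,-0.0046,-0.0047,0,0.01],
  [0,0,0,-0.0055,-0.0055,0,0.01],
  [0,0,0,-0.0064,-0.0063,0,0.01],
  [0,0,0,-0.0064,-0.0063,0,0.01],
])

```text
clock: 8.88
eef_pos: [452.8, -168.6, 174.0]
tcp_rot: [-3.14, -0.0, 2.895]
contact_force: [0.2, -7.4, -4.8]
opening: 0.297
grasp_force: 59.3
```

Run:
```python
from arc import *
run([501.3,-133.5],[.02,.04,.06,.08,.1],rc=.2)
```

```text
deg 215.93130382177978 r 59.854876846907516 z 174.00710512439403 Ft 6.0737840061982205 Fr 4.159068315110405 Fz -4.757199885503625 clk 8.875 op 0.29692253874512325
[0, 0, 0, -0.0009, -0.0008, 0, 0.01], [0, 0, 0, -0.0018, -0.0016, 0, 0.01], [0, 0, 0, -0.0027, -0.0023, 0, 0.01], [0, 0, 0, -0.0037, -0.0031, 0, 0.01], [0, 0, 0, -0.0047, -0.0038, 0, 0.01],
```

Run:
```python
from h import *
U=[(u,v) for v in range(255,315) for u in range(140,215)]
P=np.array(pts("scene",U)); m=(P[:,2]>8)&(P[:,2]<92)&(P[:,1]>-50)&(P[:,1]<60)&(P[:,0]>400)&(P[:,0]<540)
t=P[m]; print(np.histogram(t[:,2],np.arange(8,94,3)))
hi=t[t[:,2]>38]; print(hi.min(0),hi.max(0))
# points near horizontal top: 
n=t[(t[:,2]>45)]; print(len(n),n[np.argsort(-n[:,2])][:300:15])
```

```text
(array([ 77,  79,  74,  81,  75,  72,  81,  53,  59,  84,  90,  78,  82,
        92, 145, 676,  77,   0,   0,   0,   0,   0,   0,   0,   0,   0,
         0,   0]), array([ 8, 11, 14, 17, 20, 23, 26, 29, 32, 35, 38, 41, 44, 47, 50, 53, 56,
       59, 62, 65, 68, 71, 74, 77, 80, 83, 86, 89, 92]))
[426.7 -49.6  38.1] [501.1  50.7  58.4]
1037 [[477.7 -11.7  58.4]
 [435.9  -6.   56.8]
 [468.5  -7.7  56.4]
 [481.1 -10.9  56.2]
 [464.7  -6.3  56.1]
 [469.1  -0.6  56. ]
 [467.2  24.8  55.9]
 [452.8  -9.4  55.8]
 [447.6   8.4  55.7]
 [443.5  -3.8  55.6]
 [436.2 -35.7  55.6]
 [466.8  20.   55.5]
 [476.3 -40.7  55.4]
 [433.3 -29.4  55.3]
 [458.3  37.8  55.2]
 [439.  -33.4  55.2]
 [479.4 -31.9  55.1]
 [473.5 -34.2  55.1]
 [438.4 -31.7  55. ]
 [470.6 -27.7  54.9]]
```

The box top is at about 54.5 mm, so I expect contact near 1.65 rad. The crank is at about 1.34 now.

Run:
```python
from arc import *
run([501.3,-133.5],[.02,.05,.08,.11,.14,.16,.18],rc=.5)
```

```text
deg 215.93130382177978 r 59.854876846907516 z 174.00710512439403 Ft 6.0737840061982205 Fr 4.159068315110405 Fz -4.757199885503625 clk 8.875 op 0.29692253874512325
[0, 0, 0, -0.0008, -0.0009, 0, 0.01], [0, 0, 0, -0.0022, -0.0021, 0, 0.01], [0, 0, 0, -0.0036, -0.0032, 0, 0.01], [0, 0, 0, -0.0050, -0.0044, 0, 0.01], [0, 0, 0, -0.0065, -0.0053, 0, 0.01], [0, 0, 0, -0.0076, -0.0060, 0, 0.01], [0, 0, 0, -0.0086, -0.0066, 0, 0.01],
```

Request:
move_arm([
  [0,0,0,-0.0008,-0.0009,0,0.01],
  [0,0,0,-0.0022,-0.0021,0,0.01],
  [0,0,0,-0.0036,-0.0032,0,0.01],
  [0,0,0,-0.005,-0.0044,0,0.01],
  [0,0,0,-0.0065,-0.0053,0,0.01],
  [0,0,0,-0.0076,-0.006,0,0.01],
  [0,0,0,-0.0086,-0.0066,0,0.01],
  [0,0,0,-0.0086,-0.0066,0,0.01],
])

```text
clock: 9.88
eef_pos: [459.6, -176.4, 174.0]
tcp_rot: [-3.142, -0.001, 2.895]
contact_force: [1.2, -4.5, -4.4]
opening: 0.301
grasp_force: 59.3
```

Run:
```python
from arc import *
run([501.3,-133.5],[.01,.02,.03,.04],rc=.2)
```

```text
deg 225.7827495756895 r 59.860522312835265 z 174.04190794934516 Ft 4.0151059032493945 Fr 2.407887146785963 Fz -4.384356702450699 clk 9.875 op 0.300828281616345
[0, 0, 0, -0.0005, -0.0003, 0, 0.01], [0, 0, 0, -0.0010, -0.0007, 0, 0.01], [0, 0, 0, -0.0015, -0.0010, 0, 0.01], [0, 0, 0, -0.0020, -0.0013, 0, 0.01],
```

Request:
move_arm([
  [0,0,0,-0.0005,-0.0003,0,0.01],
  [0,0,0,-0.001,-0.0007,0,0.01],
  [0,0,0,-0.001,-0.0007,0,0.01],
  [0,0,0,-0.001,-0.0007,0,0.01],
])

```text
clock: 10.38
eef_pos: [460.1, -176.9, 174.3]
tcp_rot: [3.141, -0.001, 2.895]
contact_force: [-2.0, 0.1, -4.8]
opening: 0.3
grasp_force: 59.4
```

Run:
```python
from arc import *
run([501.3,-133.5],[.01,.02,.03,.04],rc=.2)
```

```text
deg 226.43114519181134 r 59.83964184485258 z 174.26155052991464 Ft -1.53006768938662 Fr 1.3468031343642601 Fz -4.771211042009274 clk 10.375 op 0.29965336336980414
[0, 0, 0, -0.0005, -0.0003, 0, 0.01], [0, 0, 0, -0.0010, -0.0007, 0, 0.01], [0, 0, 0, -0.0015, -0.0010, 0, 0.01], [0, 0, 0, -0.0020, -0.0013, 0, 0.01],
```

Contact: the tangential force fell from 6 N to about zero and the motion stopped. Now I'll lower the knob gently.

Request:
move_arm([
  [0,0,0,0,0,0.001,0.01],
  [0,0,0,0,0,0.002,0.01],
  [0,0,0,0,0,0.003,0.01],
  [0,0,0,0,0,0.004,0.01],
  [0,0,0,0,0,0.0045,0.01],
  [0,0,0,0,0,0.0045,0.01],
])

```text
clock: 11.12
eef_pos: [460.4, -177.1, 169.9]
tcp_rot: [3.141, -0.0, 2.895]
contact_force: [-4.8, 2.6, -3.1]
opening: 0.3
grasp_force: 59.5
```

Request:
move_arm([
  [0,0,0,0,0,0.0004,0.01],
  [0,0,0,0,0,0.0008,0.01],
  [0,0,0,0,0,0.0008,0.01],
])

```text
clock: 11.5
eef_pos: [460.5, -177.2, 169.3]
tcp_rot: [3.142, 0.0, 2.895]
contact_force: [-4.5, 1.9, -0.2]
opening: 0.3
grasp_force: 59.7
```

The pawl has touched down, about 4 mm above its lowest place. There is a small residual push on the crank, so I'll relieve that.

Request:
move_arm([
  [0,0,0,0.0002,0.0001,0,0.01],
  [0,0,0,0.0004,0.0003,0,0.01],
  [0,0,0,0.0004,0.0003,0,0.01],
])

```text
clock: 11.88
eef_pos: [460.4, -177.1, 169.3]
tcp_rot: [-3.141, 0.0, 2.895]
contact_force: [-4.4, 0.2, -0.8]
opening: 0.299
grasp_force: 59.7
```

Run:
```python
from arc import *
run([501.3,-133.5],[])
```

```text
deg 226.81485647822143 r 59.78991014549935 z 169.33749461636927 Ft -3.320466140266191 Fr 2.896533000072484 Fz -0.7665801376872232 clk 11.875 op 0.2985460427726466
```

Request:
move_arm([
  [0,0,0,0,0,0,0.026],
  [0,0,0,0,0,0,0.03],
  [0,0,0,0,0,0,0.04],
  [0,0,0,0,0,0,0.055],
  [0,0,0,0,0,0,0.07],
  [0,0,0,0,0,0,0.085],
  [0,0,0,0,0,0,0.085],
  [0,0,0,0,0,0,0.085],
])

```text
clock: 12.88
eef_pos: [460.2, -176.9, 169.2]
tcp_rot: [-3.142, 0.0, 2.895]
contact_force: [-0.6, 0.5, 0.4]
opening: 1.0
grasp_force: 0.0
```

Request:
move_arm([
  [0,0,0,0,0,-0.005,0.085],
  [0,0,0,0,0,-0.015,0.085],
  [0,0,0,0,0,-0.03,0.085],
  [0,0,0,0,0,-0.055,0.085],
  [0,0,0,0,0,-0.085,0.085],
  [0,0,0,0,0,-0.11,0.085],
  [0,0,0,0,0,-0.12,0.085],
  [0,0,0,0,0,-0.12,0.085],
])

```text
clock: 13.88
eef_pos: [460.5, -177.0, 289.9]
tcp_rot: [-3.141, 0.001, 2.895]
contact_force: [-0.3, -0.5, -0.0]
opening: 0.993
grasp_force: 0.0
```

Run:
```python
from rig import sensors, grab_frame, camera_params
import cv2,numpy as np
from h import pts
p,d=grab_frame("scene"); np.savez("sc20.npz",d=d,**camera_params("scene"))
cv2.imwrite("pics/s4.png",cv2.resize(p[170:350,90:310,::-1],None,fx=3.3,fy=3.3,interpolation=cv2.INTER_CUBIC))
p,d=grab_frame("wrist"); np.savez("w20.npz",d=d,**camera_params("wrist"))
P=np.array(pts("w2",[(u,v) for v in range(150,300) for u in range(230,400)]))
t=P[(P[:,2]>180)&(P[:,2]<225)]; t=t[np.hypot(t[:,0]-460,t[:,1]+177)<25]; print(len(t),t.mean(0),np.percentile(t[:,2],[50,90]),cv2.minEnclosingCircle(t[:,:2].astype(np.float32)))
q=P[(P[:,2]>60)&(P[:,2]<80)&(P[:,1]>-40)]; print(len(q),np.median(q[:,2]) if len(q) else 0)
```

```text
1057 [ 457.89981079 -177.19110691  207.9794702 ] [210.  211.2] ((459.7419738769531, -177.66990661621094), 13.8612642288208)
0 0
```

View pics/s4.png

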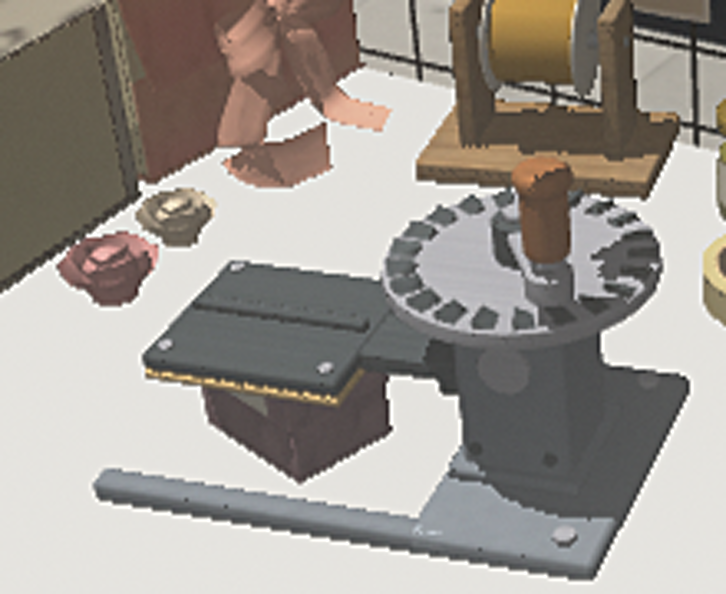

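The knob is free and upright, the pawl down, and the plate lies on the box. I'll do one numeric check before handing in.

Run:
```python
from h import *
a=np.array(pts("scene",[(u,v) for v in range(236,262) for u in range(145,195)]));b=np.array(pts("sc2",[(u,v) for v in range(256,282) for u in range(145,195)]))
for P,c in((a,118),(b,72)):
    t=P[abs(P[:,2]-c)<12];print(len(t),np.percentile(t[:,2],[25,50,75]))
for n in("scene","sc2"):
    P=np.array(pts(n,[(u,v) for v in range(200,250) for u in range(190,270)])); t=P[(P[:,2]>190)&(P[:,2]<225)]; print(len(t),np.percentile(t[:,2],[50,90,98]))
```

```text
1291 [115.8 116.6 117.7]
1261 [69.8 70.6 71.6]
209 [202.9   205.7   206.752]
258 [205.1   209.33  210.172]
```

```bash
python3 -c "
from rig import order; print(order.sign_off())"
```

```text
the job is handed in; nothing more can be done
None
```

I let the plate down slowly until the box took its weight, set the pawl back on the ratchet about 4 mm above its lowest place (limit 5.5 mm), let go of the knob, and handed the job in at about 14 s; no verdict came back.

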